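# Clamp the round die head onto the clay extruder

## Task

Set the die head with the round nozzle down on the extruder's barrel without dropping it, and let go of it. Then swing the hinged half of the clamp ring fully shut around the two flanges, and after that swing the latch bolt fully shut behind the ring's ear, so that the head sits flat and centred in the closed, latched ring. Leave the other die head and everything else on the bench where it is.

Things in the scene. Friction and masses are not known exactly. Their poses are not given: they have to be found in the camera images.
- head_round: The die head to fit, plain steel: flange disc 100 mm across, 8 mm thick; conical shoulder (80 mm across at height 8 to 40 mm at height 26); ROUND nozzle 40 mm in diameter, height 26 to 66 mm, dark round mouth. 0.3 to 0.65 kg. Origin: centre of the flange's underside; z up. Stands on the bench left or right of the extruder. Take it by the nozzle from above.
- head_slot: The other die head, not wanted: same steel and flange, 100 mm across, but its nozzle is a flat rectangular block 66 by 22 mm, height 26 to 66 mm (long side along its y). Origin: centre of the underside. It stands on the opposite side of the extruder.
- extruder: Upright clay extruder, fixed. Origin on the barrel's vertical axis at bench height. +x points to its green gear housing (x 88 to 203 mm, 85 mm high); -x is the open side, roughly towards the robot (yaw varies +-0.3 rad). Barrel 76 mm across, its flange 100 mm across, 8 mm thick, top flat at z = 100 mm.
- fixed_lip (a point): Middle of the fixed half of the clamp ring (the half on the extruder's +x side), at its inner lip's top edge: x = 46, y = 0, z = 117 mm in the extruder's frame. The ring is 52 mm in inside radius, 60 outside, z = 86 to 117 mm; its lip (z = 110.5 to 117 mm, in to radius 46 mm, 50 degrees to either side) hooks over the head's flange.
- seat (a point): On the barrel's axis, centre of the barrel flange's top face, z = 100 mm, axes as the extruder's. The round head's origin ends here. Lower the head 10 to 15 mm off this point to the extruder's -x side (the fixed lip is in the way on the axis); on the flange it slides flat to +x under the lip, moved by the gripper or pushed home by the jaw as it shuts.
- jaw (a joint): Swinging half of the clamp ring, about its vertical hinge: 0 = shut (hard stop), grows as it opens (clockwise seen from above), starts at 1.2 to 1.9 rad, stays where left (friction about 0.15 N m). Same section and lip as the fixed half.
- jaw_hinge (a point): On the jaw's vertical hinge axis, in the extruder's frame at x = 0, y = +68 mm, z = 100 mm.
- jaw_post (a point): On the axis of the jaw's upright push post: steel, 14 mm in diameter, from z = 116 to 165 mm (this point at 145 mm), on the outside of the jaw 117 mm from the hinge axis. With the jaw shut it stands in the extruder's frame at x = -70, y = -26 mm. Push it from outside, round the hinge, to shut the jaw.
- latch (a joint): Latch bolt about its vertical pin: 0 = shut (hard stop; the bolt lies along the extruder's -x between the two prongs of the jaw's ear, its 12 mm thick upright nut behind them, so the jaw cannot open); grows as it swings out (anticlockwise seen from above); starts at 0.9 to 1.5 rad, stays where left (friction about 0.1 N m). Shut before the jaw, it blocks the jaw.
- latch_pivot (a point): On the latch's vertical pin, on the fixed half's ear: in the extruder's frame x = 14, y = -74 mm, z = 100 mm.
- latch_post (a point): On the axis of the upright steel post at the latch bolt's free end: 14 mm in diameter, from z = 97 to 165 mm (this point at 145 mm), 75 mm from the latch's pin. With the latch shut it stands in the extruder's frame at x = -61, y = -74 mm. Push it from outside round the pin to shut the latch.
- bowl: Bystander: terracotta bowl, 84 mm across, 45 mm high, origin at the underside.
- bottle: Bystander: clear water bottle, 72 mm across, 210 mm high, origin at the underside.
- pot: Bystander: terracotta pot, 120 mm across, 110 mm high, origin at the underside.
- rolling_pin: Bystander: wooden rolling pin, 40 mm thick, about 200 mm long, lying.
- rib: Bystander: flat wooden shaping rib 90 by 55 by 8 mm, lying.
- loop_brush: Bystander: flat brush with a wooden handle, about 200 mm long, lying on the bench.
- clay_block: Bystander: block of firm clay 120 by 90 by 70 mm, origin at the underside.
Not all that is in view belongs to the job. Leave any yellow look-alike of the head_round alone.

How it is judged:
On the way, in this order (a step that is already met when the one before it is completed fails the run):
1. the round head rests flat on the barrel's flange, within 30 mm of the axis, let go (z of head_round in the frame of seat between -0.003 and 0.003 m and angle between head_round's own z axis and vertical below 0.04 rad and horizontal distance between head_round and seat below 0.03 m and contact force between the fingers and head_round below 0.3 N), for 0.2 s.
2. the jaw is shut (under 0.05 rad) around the flat and centred head (z of head_round in the frame of seat between -0.003 and 0.003 m and angle between head_round's own z axis and vertical below 0.04 rad and horizontal distance between head_round and seat below 0.005 m and value of joint jaw below 0.05 rad), for 0.1 s.
3. the latch is shut (under 0.10 rad) with the jaw still shut (value of joint jaw below 0.05 rad and value of joint latch below 0.1 rad), for 0.2 s.
At the end, for the whole second after the job is handed in: The round head lies on the barrel's flange (height within 3 mm, tilt under 0.04 rad, within 5 mm of the axis) and at rest; jaw joint under 0.05 rad, latch joint under 0.10 rad (all of step 3 and z of head_round in the frame of seat between -0.003 and 0.003 m and angle between head_round's own z axis and vertical below 0.04 rad and horizontal distance between head_round and seat below 0.005 m and linear speed of head_round below 0.02 m/s); the robot touches nothing.
It fails at once if the round head is dropped onto the barrel (faster than 0.6 m/s close over it) (horizontal distance between head_round and seat below 0.05 m and z of head_round in the frame of seat below 0.03 m and linear speed of head_round above 0.6 m/s).
It fails at once if the other die head or a bystander is moved (20 mm; bystanders 30 mm, brush and rolling pin 40 mm) (distance of head_slot from where it was at the start of the episode above 0.02 m or distance of any of bowl, bottle, pot, rib, clay_block from where it was at the start of the episode above 0.03 m or distance of any of rolling_pin, loop_brush from where it was at the start of the episode above 0.04 m).
It also fails if it takes over 67 s, if anything falls off the work surface, if the arm or the gripper's body presses on something with over 40 N, if the wrist force passes 120 N, or if a joint passes its speed limit or range.

## Robot

A 7-joint arm with a two-finger parallel gripper is mounted at the origin on the work surface. World frame = base frame: x ahead of the robot, y to its left, z up, the work surface at z = 0. Lengths are in m, angles in rad, forces in N, time in s.
With the tool pointing down it reaches from about 0.425 to 0.925 m from the base axis. Payload 6.8 kg.
Tool frame: the origin (TCP) lies between the finger pads; the fingertips stand r.tcp_to_tips ahead of it and the grasp point (between the pads) lies 3 mm ahead of it (r.tcp_to_tips is the distance from the TCP to the fingertips, in m); z points along the fingers, y is the line along which they close (so a half turn about z gives the same grasp; the last joint's range is limited). The gripper opens to 85 mm and grips with 20 to 120 N. Pads are 22 mm wide; open, the fingers measure 114 mm over their backs; the gripper's body (76 mm by 85 mm) begins 54 mm behind the grasp point. The pads swing forward as they close: fully open they stand 13 mm farther back than shut.
Start: joints at [-1.412, 0.477, 0.022, 1.555, -0.011, 1.109, -0.083], TCP at [0.178, 0.651, 0.253] pointing down, gripper open.
Joint ranges: [-2.96, 2.96], [-0.34, 2.1], [-1.41, 1.46], [0.24, 2.44], [-1.37, 4.51], [0.17, 1.92], [-2.96, 2.96]. Speed limits (rad/s): [2.39, 2.39, 3.14, 3.14, 3.14, 3.14, 3.14].

## Interface

Orientations are given as a rotation vector (axis times angle).
In Python, from bench import r gives the robot as it stands. The module is installed in compiled form; this text tells all that it offers.
- The arm moves only by the tool step_arm, never from a script. Its argument "moves" is a list of rows, each an object of numbers: "rx", "ry", "rz": the turn, a rotation vector about the tool's x, y, z in degrees; "dx", "dy", "dz": the shift along the tool's x, y, z in mm; "gripper": the opening, from -1 (shut) to 1 (fully open). In form: [{"rx": .., "ry": .., "rz": .., "dx": .., "dy": .., "dz": .., "gripper": ..}, ...]. A call has 1 to 20 rows; each row shifts and turns the commanded pose from where the row before left it, along the tool's axes as they then stand; what a row does not reach is not made up. A row lasts 1/8 s, in which the tool goes at most 62.5 mm and 10.7 degrees, less where a joint would pass 70% of its speed; a pose out of reach is approached as far as the arm can. A call is refused whole if a number of a shift passes 62.5 or a number of a turn 10.7, either way. A call with a gripper value outside its range is refused whole. The fingers move at their own pace and stop on an object; "grip_force" is the grip in N (left out, the last holds). Time passes only in rows, so rows that do not move let the fingers close. It gives the time, the measured TCP pose, the force, the opening and the grip force at its end, in the units of the state.
- r.get_obs(): the state, without advancing time (a new reading comes with each control period).
- r.grab_frame(name): name is "scene" or "top" or "wrist"; returns the picture (384x512x3 uint8, blue, green, red); there is no depth.
- r.camera_info(name): a dict with "mtx" (3x3 intrinsics, pixels), "rvec" (rotation vector, rad) and "tvec" (3), from world to camera coordinates, as OpenCV has them. Camera axes: x right, y down, z forward; pixel columns grow to the right and rows downward; lengths in m; the calibration is good to about 2 mm. A picture is of the moment at which its call begins: read the wrist's pose just before it. camera_info takes no time and is no camera call; for the wrist camera it gives the pose at the moment of the call.
- r.hand_in(): hands the job in; it is judged then, once.
The state is a dict: "clock": time; "joints": joint angles; "qvel": joint speeds; "tau": joint torques, N m; "tcp_pos": TCP position; "orientation": TCP orientation; "contact_force": force on the tool from outside, world axes, zero at the start; "moment": the same for the moment, N m; "grip_width": finger opening in m; "gripper_force": force on a finger pad.
Only numpy, scipy, OpenCV 4.12 (cv2) and the standard library are available. Lean on these libraries where they do the work, as an engineer would, in place of code of your own. Each camera call takes 0.05 s, during which the arm holds its last target. There are 200 camera calls.

## Working session

There is one attempt and no reset: what is moved stays moved. The work goes in short steps, Python scripts to look and compute and a tool call to move; the robot and the scene stay as the last step left them, time stands still between calls to the robot, and variables do not carry over. Pictures are saved under pics/ and viewed, at most 10 in all, crops included, and the job is handed in when it is done.

Besides the shell and the picture viewer there is one more tool, called after "Request:" as name(argument=value, ...), one argument or row to a line, values as JSON. step_arm: Moves the arm, as the interface text tells. Its arguments: {"type":"object","properties":{"moves":{"type":"array","items":{"type":"object","properties":{"rx":{"type":"number"},"ry":{"type":"number"},"rz":{"type":"number"},"dx":{"type":"number"},"dy":{"type":"number"},"dz":{"type":"number"},"gripper":{"type":"number"}}}},"grip_force":{"type":"number"}},"required":["moves"]}

```bash
mkdir -p pics
cat > h.py <<'E'
import numpy as np, cv2
from bench import r
def cam(n):
    c=r.camera_info(n); return np.array(c["mtx"],float),np.array(c["rvec"],float).reshape(3),np.array(c["tvec"],float).reshape(3)
def proj(n,P):
    K,rv,t=cam(n); return cv2.projectPoints(np.array(P,float).reshape(-1,1,3),rv,t,K,None)[0].reshape(-1,2)
def back(n,uv,z):
    K,rv,t=cam(n); R=cv2.Rodrigues(rv)[0]; C=-R.T@t
    uv=np.array(uv,float).reshape(-1,2); d=(np.linalg.inv(K)@np.c_[uv,np.ones(len(uv))].T).T@R
    return C+d*((z-C[2])/d[:,2])[:,None]
E
python3 - <<'E'
from h import *
a=r.grab_frame("scene");b=r.grab_frame("top")
cv2.imwrite("pics/scene0.png",a);cv2.imwrite("pics/top0.png",b)
cv2.imwrite("pics/t1.png",cv2.resize(b,(800,600),interpolation=cv2.INTER_CUBIC))
cv2.imwrite("pics/s1.png",cv2.resize(a,(800,600),interpolation=cv2.INTER_CUBIC))
for n in("scene","top"):
    K,rv,t=cam(n);print(n,K[0,0],-cv2.Rodrigues(rv)[0].T@t)
o=r.get_obs();print(o["tcp_pos"],o["orientation"],r.tcp_to_tips)
E
```

```text
scene 390.13933232603307 [ 1.28667265 -0.33206277  1.18227721]
top 449.60973772719154 [0.30142076 0.01832734 1.52214141]
[0.17784925 0.65065075 0.25242741] [-4.17802349e-01 -3.11357849e+00  2.53566267e-03] 0.022
```

View pics/t1.png

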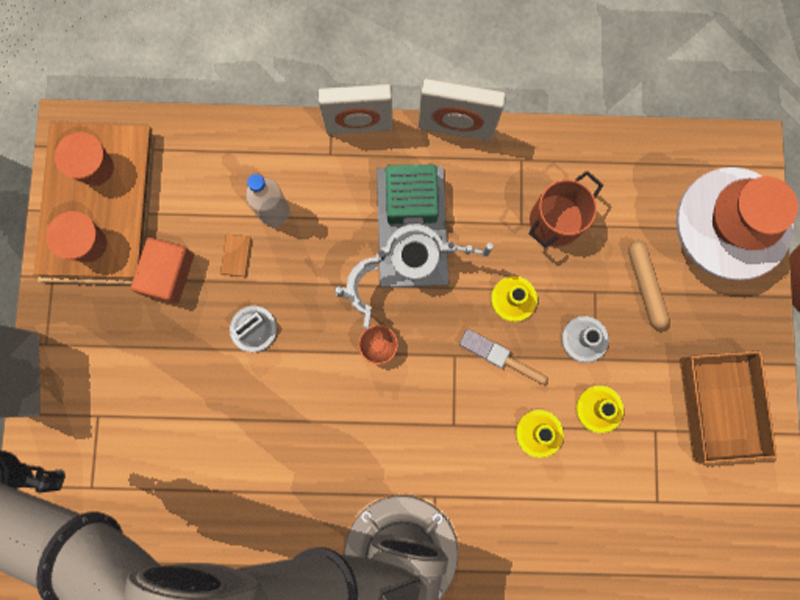

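View pics/s1.png

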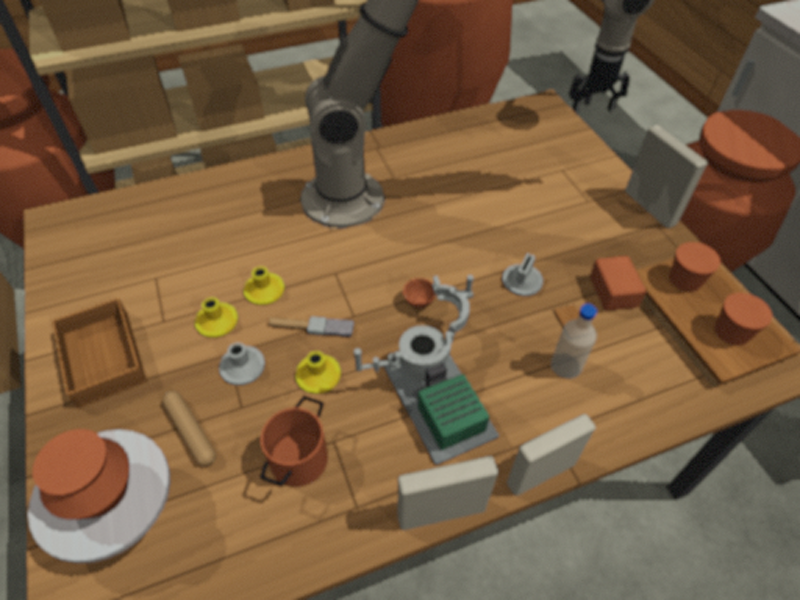

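Top view (800x600): the plain steel round head is at (586,338). The yellow look-alikes are at (515,298), (600,408) and (540,434), and the slot head is at (253,328). The barrel is at (414,252), the gear housing at (412,192), the jaw is open with its post near (343,292), and the latch post is near (490,248). The bowl at (378,345) is close to the jaw's ear. I choose the steel one at (586,338) and check it in a crop.

Run:
```python
from h import *
b=cv2.imread("pics/top0.png")
def crop(x0,y0,w,h,s): return cv2.resize(b[y0:y0+h,x0:x0+w],None,fx=s,fy=s,interpolation=cv2.INTER_CUBIC)
A=crop(205,95,120,140,4); B=crop(340,190,70,70,4)
im=np.zeros((600,780,3),np.uint8); im[:560,:480]=A; im[:280,490:770]=B
cv2.imwrite("pics/c1.png",im)
s=1/1.5625
print("head mouth",back("top",np.array([592,337])*s,.066),"flange",back("top",np.array([586,339])*s,.006))
print("barrel",back("top",np.array([414,252])*s,.1))
print("latchpost top",back("top",np.array([490,248])*s,.165))
print("bowl",back("top",np.array([378,345])*s,.04))
```

```text
head mouth [[ 0.4552111  -0.38712176  0.066     ]] flange [[ 0.45681724 -0.39070969  0.006     ]]
barrel [[ 0.61777   -0.0105758  0.1      ]]
latchpost top [[ 0.61586511 -0.15939608  0.165     ]]
bowl [[0.42815066 0.05922453 0.04      ]]
```

View pics/c1.png

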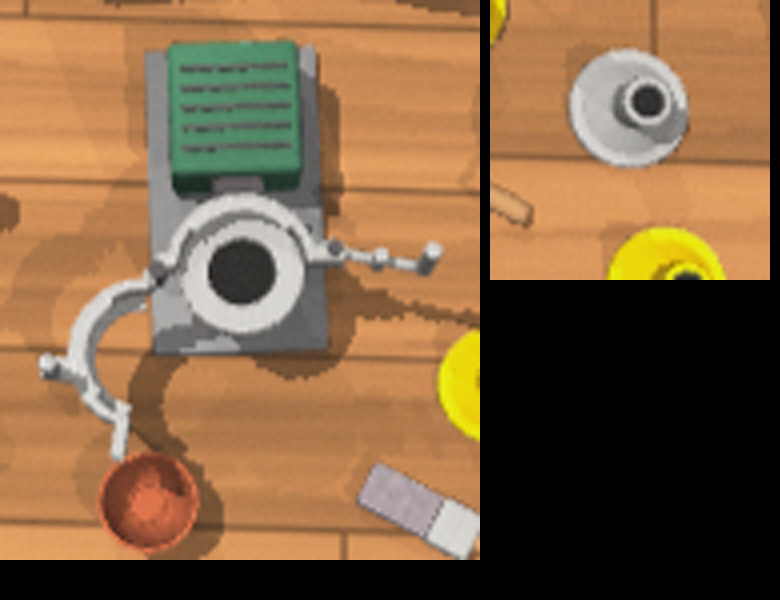

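The crop shows a plain steel head with a round nozzle (mouth at crop (650,101)), so the choice holds. I also see the hinge at (157,270), the latch pivot at (335,248), the latch post top at (432,249), the jaw post top at (46,364) and the bore at (242,271).

```bash
cat > fit.py <<'E'
from h import *
from scipy.optimize import least_squares
def rot(a): return np.array([[np.cos(a),-np.sin(a)],[np.sin(a),np.cos(a)]])
def model(p):
    x,y,yaw,j,l=p; R=rot(yaw); T=lambda q:R@np.array(q)+[x,y]
    H=np.array([0,68.])/1e3; L=np.array([14,-74.])/1e3
    jp=H+rot(-j)@(np.array([-.070,-.026])-H); lp=L+rot(l)@np.array([-.075,0])
    je=H+rot(-j)@(np.array([-.0,-.074])-H)
    return dict(seat=T([0,0]),hinge=T(H),lpiv=T(L),jpost=T(jp),lpost=T(lp),jear=T(je))
if __name__=="__main__":
    obs=[("seat",.1,242,271),("hinge",.117,157,270),("lpiv",.112,335,248),("jpost",.165,46,364),("lpost",.165,432,249)]
    uv=np.array([[205+u/4,95+v/4] for *_,u,v in obs])
    f=lambda p:(proj("top",[[*model(p)[n],z] for n,z,*_ in obs])-uv).ravel()
    s=least_squares(f,[.618,-.01,.1,1.5,1.2]);print(s.x,s.fun.round(2))
    for k,v in model(s.x).items():print(k,v.round(4))
    hp=back("top",[380,215.25],.066);print("head",hp)
    Rt=cv2.Rodrigues(np.array(r.get_obs()["orientation"]))[0];print(Rt.round(3))
E
python3 fit.py
```

```text
[ 0.6125154  -0.01198564  0.07228292  1.75958113  1.34374132] [-0.14  0.13 -0.03  0.13 -0.5  -0.14  0.2  -0.2   0.45  0.08]
seat [ 0.6125 -0.012 ]
hinge [0.6076 0.0558]
lpiv [ 0.6318 -0.0848]
jpost [0.5224 0.1363]
lpost [ 0.6203 -0.1589]
jear [0.4666 0.0723]
head [[ 0.45672277 -0.39080145  0.066     ]]
[[-0.965  0.264 -0.   ]
 [ 0.264  0.965 -0.002]
 [-0.    -0.002 -1.   ]]
```

Request:
step_arm(
  moves=[
    {"rz": 9.3, "gripper": 1},
    {"rz": 9.3},
    {"rz": 9.2},
    {"dx": -49, "dy": 3, "dz": -6},
    {"dx": -49, "dy": 3, "dz": -6},
    {"dx": -49, "dy": 3, "dz": -6},
    {"dx": -49, "dy": 3, "dz": -6},
    {"dx": -49, "dy": 3, "dz": -6},
    {"dx": -49, "dy": 3, "dz": -6},
    {"dx": -49, "dy": 3, "dz": -6},
    {"dx": -49, "dy": 3, "dz": -6},
    {"dx": -41, "dy": -30},
    {"dx": -41, "dy": -30},
    {"dx": -41, "dy": -30},
    {"dx": -41, "dy": -30},
    {"dx": -41, "dy": -30},
    {"dx": -41, "dy": -30},
    {"dx": -41, "dy": -30},
    {"dx": -41, "dy": -30},
  ],
)

```text
invalid input at $.moves[0]: expected keys rx, ry, rz, dx, dy, dz, gripper
```

```bash
cat > go.py <<'E'
import sys
from h import *
# usage: go.py x y z [yaw_deg]: tool-frame delta (mm,deg)
o=r.get_obs();R=cv2.Rodrigues(np.array(o["orientation"],float))[0];p=np.array(o["tcp_pos"])
yaw=np.degrees(np.arctan2(R[1,1],R[0,1]));print("t",o["clock"],"tcp",p.round(4),"yaw",yaw.round(2),"tilt",R[:,2].round(3),"F",np.round(o["contact_force"],1),"w",o["grip_width"],"q",np.round(o["joints"],2))
if len(sys.argv)>3: print("tool delta",(R.T@(np.array(list(map(float,sys.argv[1:4])))-p)*1e3).round(1))
E
python3 go.py .4567 -.3908 .20
```

```text
t 0.1 tcp [0.1778 0.6507 0.2524] yaw 74.71 tilt [-0.    -0.002 -1.   ] F [-0.8 -0.8  0.6] w 0.08503247040345623 q [-1.41  0.48  0.02  1.56 -0.01  1.11 -0.08]
tool delta [-543.5 -931.    54. ]
```

Request:
step_arm(
  moves=[
    {"rx": 0, "ry": 0, "rz": 9.3, "dx": 0, "dy": 0, "dz": 0, "gripper": 1},
    {"rx": 0, "ry": 0, "rz": 9.3, "dx": 0, "dy": 0, "dz": 0, "gripper": 1},
    {"rx": 0, "ry": 0, "rz": 9.2, "dx": 0, "dy": 0, "dz": 0, "gripper": 1},
    {"rx": 0, "ry": 0, "rz": 0, "dx": -49, "dy": 3, "dz": -6, "gripper": 1},
    {"rx": 0, "ry": 0, "rz": 0, "dx": -49, "dy": 3, "dz": -6, "gripper": 1},
    {"rx": 0, "ry": 0, "rz": 0, "dx": -49, "dy": 3, "dz": -6, "gripper": 1},
    {"rx": 0, "ry": 0, "rz": 0, "dx": -49, "dy": 3, "dz": -6, "gripper": 1},
    {"rx": 0, "ry": 0, "rz": 0, "dx": -49, "dy": 3, "dz": -6, "gripper": 1},
    {"rx": 0, "ry": 0, "rz": 0, "dx": -49, "dy": 3, "dz": -6, "gripper": 1},
    {"rx": 0, "ry": 0, "rz": 0, "dx": -49, "dy": 3, "dz": -6, "gripper": 1},
    {"rx": 0, "ry": 0, "rz": 0, "dx": -49, "dy": 3, "dz": -6, "gripper": 1},
    {"rx": 0, "ry": 0, "rz": 0, "dx": -41, "dy": -30, "dz": 0, "gripper": 1},
    {"rx": 0, "ry": 0, "rz": 0, "dx": -41, "dy": -30, "dz": 0, "gripper": 1},
    {"rx": 0, "ry": 0, "rz": 0, "dx": -41, "dy": -30, "dz": 0, "gripper": 1},
    {"rx": 0, "ry": 0, "rz": 0, "dx": -41, "dy": -30, "dz": 0, "gripper": 1},
    {"rx": 0, "ry": 0, "rz": 0, "dx": -41, "dy": -30, "dz": 0, "gripper": 1},
    {"rx": 0, "ry": 0, "rz": 0, "dx": -41, "dy": -30, "dz": 0, "gripper": 1},
    {"rx": 0, "ry": 0, "rz": 0, "dx": -41, "dy": -30, "dz": 0, "gripper": 1},
    {"rx": 0, "ry": 0, "rz": 0, "dx": -41, "dy": -30, "dz": 0, "gripper": 1},
  ],
)

```text
clock: 2.48
tcp_pos: [0.5561, -0.0, 0.3011]
orientation: [-1.153, -2.922, 0.0]
contact_force: [0.4, -0.1, 1.0]
grip_width: 0.0853
gripper_force: 0.0
```

```bash
python3 go.py .4567 -.3908 .20; python3 -c "
from h import *
cv2.imwrite('pics/w1.png',cv2.resize(r.grab_frame('wrist'),(800,600)))"
```

```text
t 2.475 tcp [ 0.5561 -0.      0.3011] yaw 46.92 tilt [-0.  0. -1.] F [ 0.4 -0.1  1. ] w 0.08530506413970795 q [-0.48  0.25  0.44  1.81 -0.12  1.11  0.82]
tool delta [-194.4 -353.3  101.1]
```

View pics/w1.png

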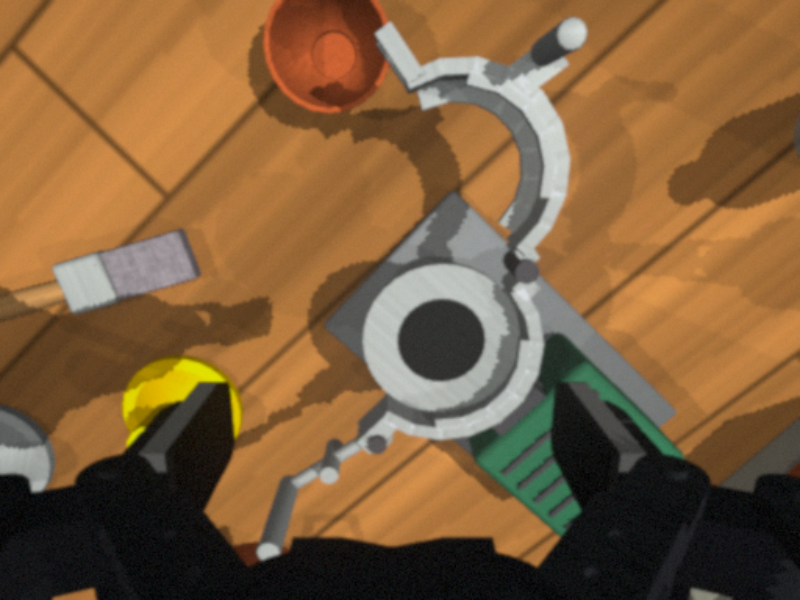

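The wrist view (800x600) shows the bore at (441,339), the jaw post top at (572,33), the latch post top at (269,551), the hinge at (522,268) and the latch pivot at (377,443). I refit with these and check the result against the top-camera fit.

Run:
```python
from fit import *
obs=[("seat",.1,441,339),("hinge",.117,524,268),("lpiv",.114,377,443),("jpost",.165,573,33),("lpost",.165,269,551)]
uv=np.array([[u/1.5625,v/1.5625] for *_,u,v in obs])
K,rv,t=cam("wrist"); P=lambda X:cv2.projectPoints(np.array(X,float),rv,t,K,None)[0].reshape(-1,2)
f=lambda p:(P([[*model(p)[n],z] for n,z,*_ in obs])-uv).ravel()
s=least_squares(f,[.618,-.01,.1,1.5,1.2]);print(s.x,s.fun.round(2),-cv2.Rodrigues(rv)[0].T@t)
for k,v in model(s.x).items():print(k,v.round(4))
```

```text
[ 0.61491265 -0.0219767   0.06867816  1.78057136  1.32883156] [-0.34  0.85 -0.1   1.02  0.97 -1.32  0.02 -0.7  -0.48  0.42] [0.50830888 0.03803318 0.42191526]
seat [ 0.6149 -0.022 ]
hinge [0.6102 0.0459]
lpiv [ 0.634  -0.0948]
jpost [0.527  0.1284]
lpost [ 0.621  -0.1687]
jear [0.4697 0.0658]
```

Request:
step_arm(
  moves=[
    {"rx": 0, "ry": 0, "rz": 0, "dx": -24, "dy": -44, "dz": 6, "gripper": 1},
    {"rx": 0, "ry": 0, "rz": 0, "dx": -24, "dy": -44, "dz": 6, "gripper": 1},
    {"rx": 0, "ry": 0, "rz": 0, "dx": -24, "dy": -44, "dz": 6, "gripper": 1},
    {"rx": 0, "ry": 0, "rz": 0, "dx": -24, "dy": -44, "dz": 6, "gripper": 1},
    {"rx": 0, "ry": 0, "rz": 0, "dx": -24, "dy": -44, "dz": 6, "gripper": 1},
    {"rx": 0, "ry": 0, "rz": 0, "dx": -24, "dy": -44, "dz": 6, "gripper": 1},
    {"rx": 0, "ry": 0, "rz": 0, "dx": -25, "dy": -44, "dz": 20, "gripper": 1},
    {"rx": 0, "ry": 0, "rz": 0, "dx": -25, "dy": -45, "dz": 20, "gripper": 1},
    {"rx": 0, "ry": 0, "rz": 0, "dx": 0, "dy": 0, "dz": 25, "gripper": 1},
    {"rx": 0, "ry": 0, "rz": 0, "dx": 0, "dy": 0, "dz": 0, "gripper": 1},
  ],
)

```text
clock: 3.78
tcp_pos: [0.4555, -0.3879, 0.1982]
orientation: [-1.153, -2.917, -0.002]
contact_force: [1.2, 0.8, -0.3]
grip_width: 0.0857
gripper_force: 0.0
```

```bash
python3 go.py .4567 -.3908 .051; python3 -c "
from h import *
cv2.imwrite('pics/w2.png',cv2.resize(r.grab_frame('wrist'),(800,600)))
print(proj('wrist',[[.4567,-.3908,.066]])*1.5625)"
```

```text
t 3.775 tcp [ 0.4555 -0.3879  0.1982] yaw 46.87 tilt [-0.004  0.003 -1.   ] F [ 1.2  0.8 -0.3] w 0.08568096280408632 q [ 0.18  0.46  0.57  1.83 -0.3   0.95  1.69]
tool delta [ -3.6  -1.2 147.2]
[[387.80810724 295.09454475]]
```

View pics/w2.png

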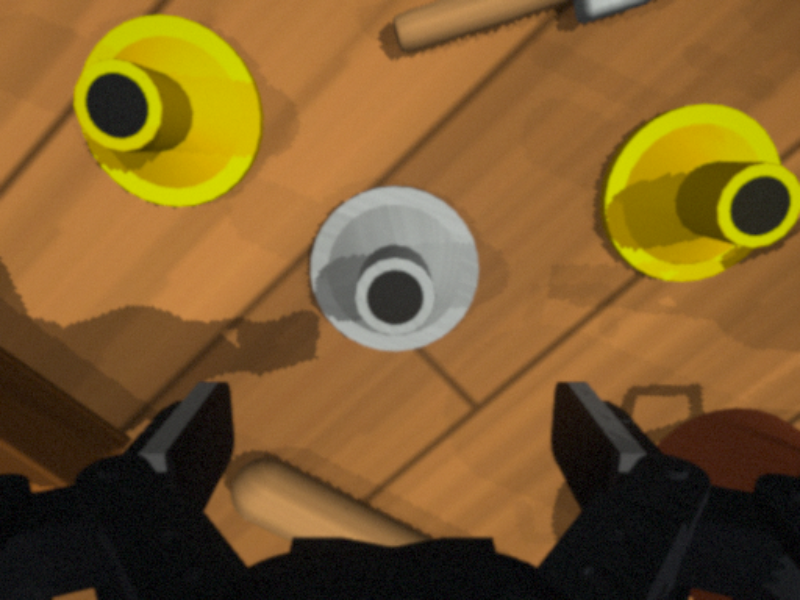

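The wrist picture shows the round steel mouth at (395,297), between the yellow ones at (118,105) and (760,205). The first wrist picture was taken while the arm was still settling, which explains the 10 mm difference from the top fit. I'll check the head's position from here.

Run:
```python
from h import *
print(r.get_obs()["clock"],r.get_obs()["tcp_pos"])
h=back("wrist",np.array([[395,297]])/1.5625,.066)[0];print(h, back("wrist",np.array([[395,268]])/1.5625,.006))
import subprocess;print(subprocess.run(["python3","go.py",*map(str,h[:2]),".051"],capture_output=True,text=True).stdout)
```

```text
3.825 [ 0.45660435 -0.38790675  0.19957458]
[ 0.45982896 -0.38887283  0.066     ] [[ 0.45878657 -0.38753021  0.006     ]]
t 3.825 tcp [ 0.4566 -0.3879  0.1996] yaw 46.94 tilt [-0.002  0.001 -1.   ] F [ 0.  -0.   0.7] w 0.08550752367107438 q [ 0.18  0.46  0.57  1.82 -0.29  0.95  1.69]
tool delta [ -3.4   1.5 148.6]
```

Request:
step_arm(
  moves=[
    {"rx": 0, "ry": 0, "rz": 0, "dx": -3, "dy": 1, "dz": 28, "gripper": 1},
    {"rx": 0, "ry": 0, "rz": 0, "dx": 0, "dy": 0, "dz": 30, "gripper": 1},
    {"rx": 0, "ry": 0, "rz": 0, "dx": 0, "dy": 0, "dz": 30, "gripper": 1},
    {"rx": 0, "ry": 0, "rz": 0, "dx": 0, "dy": 0, "dz": 30, "gripper": 1},
    {"rx": 0, "ry": 0, "rz": 0, "dx": 0, "dy": 0, "dz": 20, "gripper": 1},
    {"rx": 0, "ry": 0, "rz": 0, "dx": 0, "dy": 0, "dz": 10, "gripper": 1},
    {"rx": 0, "ry": 0, "rz": 0, "dx": 0, "dy": 0, "dz": 0, "gripper": 1},
    {"rx": 0, "ry": 0, "rz": 0, "dx": 0, "dy": 0, "dz": 0, "gripper": -1},
    {"rx": 0, "ry": 0, "rz": 0, "dx": 0, "dy": 0, "dz": 0, "gripper": -1},
    {"rx": 0, "ry": 0, "rz": 0, "dx": 0, "dy": 0, "dz": 0, "gripper": -1},
    {"rx": 0, "ry": 0, "rz": 0, "dx": 0, "dy": 0, "dz": 0, "gripper": -1},
    {"rx": 0, "ry": 0, "rz": 0, "dx": 0, "dy": 0, "dz": 0, "gripper": -1},
    {"rx": 0, "ry": 0, "rz": 0, "dx": 0, "dy": 0, "dz": 0, "gripper": -1},
  ],
  grip_force=60,
)

```text
clock: 5.45
tcp_pos: [0.4599, -0.3906, 0.0532]
orientation: [1.153, 2.921, -0.0]
contact_force: [-1.6, 1.0, 5.7]
grip_width: 0.0386
gripper_force: 60.1
```

```bash
python3 go.py .4567 -.3908 .051
```

```text
t 5.45 tcp [ 0.4599 -0.3906  0.0532] yaw 46.9 tilt [ 0.001 -0.001 -1.   ] F [-1.6  1.   5.7] w 0.038615029833736006 q [ 0.27  0.66  0.45  1.9  -0.43  0.68  1.8 ]
tool delta [ 2.2 -2.4  2.2]
```

Request:
step_arm(
  moves=[
    {"rx": 0, "ry": 0, "rz": 0, "dx": 0, "dy": 0, "dz": -20, "gripper": -1},
    {"rx": 0, "ry": 0, "rz": 0, "dx": 0, "dy": 0, "dz": -45, "gripper": -1},
    {"rx": 0, "ry": 0, "rz": 0, "dx": 0, "dy": 0, "dz": -45, "gripper": -1},
    {"rx": 0, "ry": 0, "rz": 0, "dx": 0, "dy": 0, "dz": -45, "gripper": -1},
    {"rx": 0, "ry": 0, "rz": 0, "dx": 0, "dy": 0, "dz": -45, "gripper": -1},
    {"rx": 0, "ry": 0, "rz": 0, "dx": 8, "dy": 20, "dz": -45, "gripper": -1},
    {"rx": 0, "ry": 0, "rz": 0, "dx": 18, "dy": 42, "dz": 0, "gripper": -1},
    {"rx": 0, "ry": 0, "rz": 0, "dx": 18, "dy": 42, "dz": 0, "gripper": -1},
    {"rx": 0, "ry": 0, "rz": 0, "dx": 18, "dy": 42, "dz": 0, "gripper": -1},
    {"rx": 0, "ry": 0, "rz": 0, "dx": 18, "dy": 42, "dz": 0, "gripper": -1},
    {"rx": 0, "ry": 0, "rz": 0, "dx": 18, "dy": 42, "dz": 0, "gripper": -1},
    {"rx": 0, "ry": 0, "rz": 0, "dx": 18, "dy": 42, "dz": 0, "gripper": -1},
    {"rx": 0, "ry": 0, "rz": 0, "dx": 15, "dy": 35, "dz": 0, "gripper": -1},
    {"rx": 0, "ry": 0, "rz": 0, "dx": 7, "dy": 16, "dz": 0, "gripper": -1},
    {"rx": 0, "ry": 0, "rz": 0, "dx": 0, "dy": 0, "dz": 0, "gripper": -1},
    {"rx": 0, "ry": 0, "rz": 0, "dx": 0, "dy": 0, "dz": 0, "gripper": -1},
    {"rx": 0, "ry": 0, "rz": 0, "dx": 0, "dy": 0, "dz": 0, "gripper": -1},
  ],
)

```text
clock: 7.58
tcp_pos: [0.5789, -0.062, 0.2975]
orientation: [1.158, 2.92, -0.001]
contact_force: [-0.2, 0.3, -4.0]
grip_width: 0.0385
gripper_force: 61.7
```

```bash
python3 go.py .5995 -.013 .17; python3 -c "
from h import *
np.savez('wc.npz',*cam('wrist'))
cv2.imwrite('pics/w3.png',cv2.resize(r.grab_frame('wrist'),(800,600)))
print(proj('wrist',[[.6125,-.012,.1]])*1.5625)"; python3 go.py
```

```text
t 7.575 tcp [ 0.5789 -0.062   0.2975] yaw 46.74 tilt [-0.    -0.001 -1.   ] F [-0.2  0.3 -4. ] w 0.03846245402130018 q [-0.4   0.3   0.5   1.76 -0.16  1.12  0.97]
tool delta [ 18.6  49.8 127.4]
[[490.29850689 248.05526061]]
t 7.625 tcp [ 0.579  -0.0617  0.2974] yaw 46.76 tilt [-0. -0. -1.] F [ 1.1 -0.5 -5.1] w 0.038931058464932694 q [-0.4   0.3   0.5   1.76 -0.16  1.12  0.97]
```

View pics/w3.png

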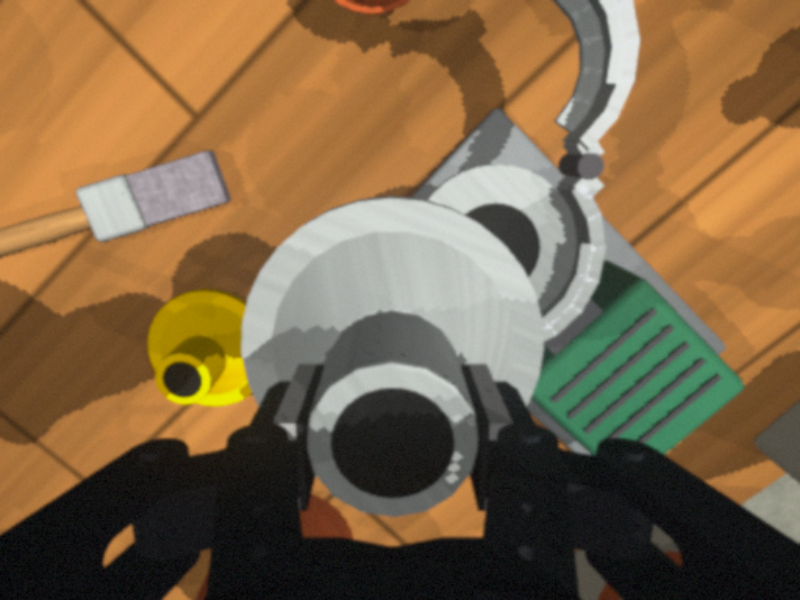

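The wrist view shows the head held straight (mouth at (393,442)), with the barrel bore partly visible around (497,247). I refine the bore centre by fitting its dark edge in both cameras.

Run:
```python
from h import *
from scipy.optimize import least_squares
b=r.grab_frame("top"); w=cv2.resize(cv2.imread("pics/w3.png"),(512,384))
print("TCP plane mouth proj",proj("wrist",[[.579,-.0618,.3102]])*1.5625)
def edge(img,x0,y0,x1,y1):
    g=cv2.cvtColor(img,cv2.COLOR_BGR2GRAY)[y0:y1,x0:x1]; m=(g<75).astype(np.uint8)
    n,l,s,_=cv2.connectedComponentsWithStats(m); k=1+s[1:,4].argmax(); m=(l==k).astype(np.uint8)
    c=max(cv2.findContours(m,cv2.RETR_EXTERNAL,cv2.CHAIN_APPROX_NONE)[0],key=len)[:,0,:]
    print("area",s[k]); return c+[x0,y0]
b=cv2.imread("pics/top0.png")
c=edge(b,250,145,282,180); P=back("top",c,.1)[:,:2]
(x,y),rad=cv2.minEnclosingCircle(P.astype(np.float32)*1000); print("top",x,y,rad,P.mean(0),P.min(0),P.max(0))
c=edge(w,300,125,350,165); Q=back("wrist",c,.1)[:,:2]
hull=c[(c[:,0]>318)|(c[:,1]<133)]
Q=back("wrist",hull,.1)[:,:2]
for R0 in(.026,.0275,.029): 
  s=least_squares(lambda p:np.hypot(*(Q-p).T)-R0,[.615,-.01],loss="soft_l1",f_scale=.001);print(R0,s.x,np.abs(s.fun).mean())
print(len(hull))
```

```text
TCP plane mouth proj [[389.11664953 454.56662044]]
area [  7  10  16  16 196]
top 613.9066162109375 -10.290729522705078 25.8646297454834 [ 0.6134534 -0.0105078] [ 0.58887271 -0.03368748] [0.63865228 0.01517191]
area [  1   6  44  34 802]
0.026 [ 0.61300726 -0.01149927] 0.0039005746007583332
0.0275 [ 0.61303687 -0.01330563] 0.004034640850911485
0.029 [ 0.61299068 -0.01510797] 0.004154564396588126
78
```

Request:
step_arm(
  moves=[
    {"rx": 0, "ry": 0, "rz": 0, "dx": 8, "dy": 25, "dz": 0, "gripper": -1},
    {"rx": 0, "ry": 0, "rz": 0, "dx": 9, "dy": 26, "dz": 0, "gripper": -1},
    {"rx": 0, "ry": 0, "rz": 0, "dx": 0, "dy": 0, "dz": 0, "gripper": -1},
    {"rx": 0, "ry": 0, "rz": 0, "dx": 0, "dy": 0, "dz": 25, "gripper": -1},
    {"rx": 0, "ry": 0, "rz": 0, "dx": 0, "dy": 0, "dz": 30, "gripper": -1},
    {"rx": 0, "ry": 0, "rz": 0, "dx": 0, "dy": 0, "dz": 30, "gripper": -1},
    {"rx": 0, "ry": 0, "rz": 0, "dx": 0, "dy": 0, "dz": 25, "gripper": -1},
    {"rx": 0, "ry": 0, "rz": 0, "dx": 0, "dy": 0, "dz": 14, "gripper": -1},
    {"rx": 0, "ry": 0, "rz": 0, "dx": 0, "dy": 0, "dz": 0, "gripper": -1},
    {"rx": 0, "ry": 0, "rz": 0, "dx": 0, "dy": 0, "dz": 0, "gripper": -1},
    {"rx": 0, "ry": 0, "rz": 0, "dx": 0, "dy": 0, "dz": 0, "gripper": -1},
  ],
)

```text
clock: 9.05
tcp_pos: [0.6026, -0.0112, 0.1744]
orientation: [1.153, 2.92, 0.002]
contact_force: [0.1, -0.2, -4.9]
grip_width: 0.0382
gripper_force: 61.7
```

```bash
python3 go.py .6017 -.0131 .1532
python3 - <<'E'
from h import *
b=r.grab_frame("scene");u,v=proj("scene",[[.61,-.01,.13]])[0].astype(int)
cv2.imwrite("pics/s2.png",cv2.resize(b[v-60:v+60,u-80:u+80],(800,600),interpolation=cv2.INTER_CUBIC))
E
```

```text
t 9.05 tcp [ 0.6026 -0.0112  0.1744] yaw 46.91 tilt [ 0.002  0.    -1.   ] F [ 0.1 -0.2 -4.9] w 0.03816274430099053 q [-0.41  0.47  0.44  1.83 -0.25  0.89  0.96]
tool delta [-0.6 -2.1 21.2]
```

View pics/s2.png

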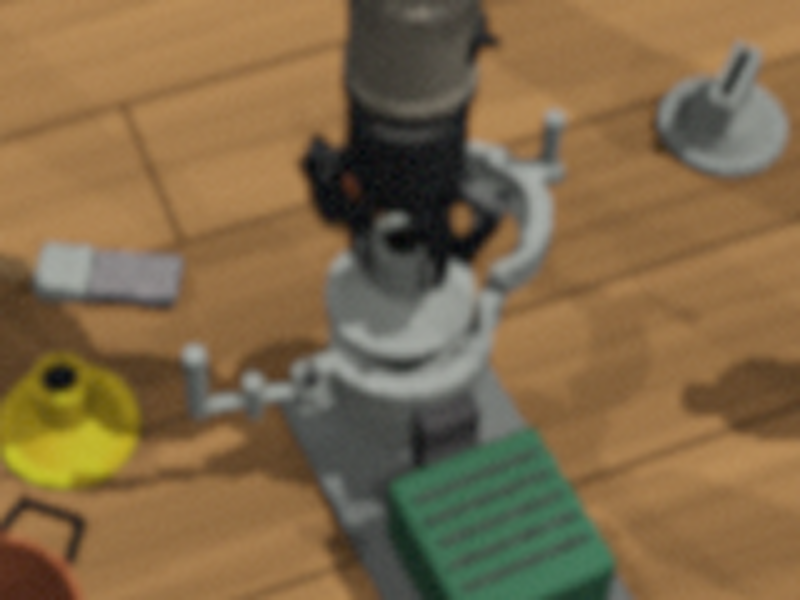

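The head hangs level above the flange at (405,300), on the open side of the fixed lip at (425,385). I lower it slowly.

Request:
step_arm(
  moves=[
    {"rx": 0, "ry": 0, "rz": 0, "dx": -1, "dy": -2, "dz": 6, "gripper": -1},
    {"rx": 0, "ry": 0, "rz": 0, "dx": 0, "dy": 0, "dz": 6, "gripper": -1},
    {"rx": 0, "ry": 0, "rz": 0, "dx": 0, "dy": 0, "dz": 5, "gripper": -1},
    {"rx": 0, "ry": 0, "rz": 0, "dx": 0, "dy": 0, "dz": 2, "gripper": -1},
    {"rx": 0, "ry": 0, "rz": 0, "dx": 0, "dy": 0, "dz": 0, "gripper": -1},
    {"rx": 0, "ry": 0, "rz": 0, "dx": 0, "dy": 0, "dz": 0, "gripper": -1},
  ],
)

```text
clock: 9.85
tcp_pos: [0.6015, -0.0132, 0.1544]
orientation: [1.154, 2.922, 0.0]
contact_force: [0.1, 0.4, -4.6]
grip_width: 0.0386
gripper_force: 61.7
```

```bash
python3 go.py .6017 -.0131 .1532
```

```text
t 9.85 tcp [ 0.6015 -0.0132  0.1544] yaw 46.91 tilt [ 0. -0. -1.] F [ 0.1  0.4 -4.6] w 0.03863264634073076 q [-0.4   0.49  0.42  1.85 -0.26  0.85  0.97]
tool delta [-0.1  0.3  1.2]
```

Request:
step_arm(
  moves=[
    {"rx": 0, "ry": 0, "rz": 0, "dx": 0, "dy": 0, "dz": 1, "gripper": -1},
    {"rx": 0, "ry": 0, "rz": 0, "dx": 0, "dy": 0, "dz": 0.5, "gripper": -1},
    {"rx": 0, "ry": 0, "rz": 0, "dx": 0, "dy": 0, "dz": 0.5, "gripper": -1},
    {"rx": 0, "ry": 0, "rz": 0, "dx": 0, "dy": 0, "dz": 0, "gripper": -1},
  ],
)

```text
clock: 10.35
tcp_pos: [0.6014, -0.0132, 0.1532]
orientation: [1.154, 2.922, 0.001]
contact_force: [-3.4, 0.8, 4.6]
grip_width: 0.0386
gripper_force: 62.4
```

```bash
python3 go.py .6017 -.0131 .1532
```

```text
t 10.35 tcp [ 0.6014 -0.0132  0.1532] yaw 46.92 tilt [ 0.     0.001 -1.   ] F [-3.4  0.8  4.6] w 0.038641791747054885 q [-0.4   0.5   0.42  1.85 -0.26  0.85  0.97]
tool delta [-0.2  0.2 -0. ]
```

Request:
step_arm(
  moves=[
    {"rx": 0, "ry": 0, "rz": 0, "dx": -1.5, "dy": 1.5, "dz": 0, "gripper": -1},
    {"rx": 0, "ry": 0, "rz": 0, "dx": -1.5, "dy": 1.5, "dz": 0, "gripper": -1},
    {"rx": 0, "ry": 0, "rz": 0, "dx": -1.5, "dy": 1.5, "dz": 0, "gripper": -1},
    {"rx": 0, "ry": 0, "rz": 0, "dx": -1.5, "dy": 1.5, "dz": 0, "gripper": -1},
    {"rx": 0, "ry": 0, "rz": 0, "dx": 0, "dy": 0, "dz": 0, "gripper": -1},
  ],
)

```text
clock: 10.98
tcp_pos: [0.6089, -0.0133, 0.1532]
orientation: [-1.154, -2.92, 0.0]
contact_force: [-8.6, -0.4, 8.4]
grip_width: 0.0386
gripper_force: 63.1
```

```bash
python3 go.py .6017 -.0131 .1532
```

```text
t 10.975 tcp [ 0.6089 -0.0133  0.1532] yaw 46.89 tilt [-0.002  0.    -1.   ] F [-8.6 -0.4  8.4] w 0.03855357074618363 q [-0.4   0.51  0.42  1.83 -0.27  0.86  0.97]
tool delta [ 5.4 -4.8  0. ]
```

Request:
step_arm(
  moves=[
    {"rx": 0, "ry": 0, "rz": 0, "dx": 0, "dy": 0, "dz": 0, "gripper": -0.05},
    {"rx": 0, "ry": 0, "rz": 0, "dx": 0, "dy": 0, "dz": 0, "gripper": 0.2},
    {"rx": 0, "ry": 0, "rz": 0, "dx": 0, "dy": 0, "dz": 0, "gripper": 0.8},
    {"rx": 0, "ry": 0, "rz": 0, "dx": 0, "dy": 0, "dz": 0, "gripper": 0.8},
    {"rx": 0, "ry": 0, "rz": 0, "dx": 0, "dy": 0, "dz": 0, "gripper": 0.8},
    {"rx": 0, "ry": 0, "rz": 0, "dx": 0, "dy": 0, "dz": -15, "gripper": 0.8},
    {"rx": 0, "ry": 0, "rz": 0, "dx": 0, "dy": 0, "dz": -35, "gripper": 0.8},
    {"rx": 0, "ry": 0, "rz": 0, "dx": 0, "dy": 0, "dz": -40, "gripper": 0.8},
    {"rx": 0, "ry": 0, "rz": 0, "dx": 0, "dy": 0, "dz": -40, "gripper": 0.8},
    {"rx": 0, "ry": 0, "rz": 0, "dx": 30, "dy": 9, "dz": -17, "gripper": 0.8},
    {"rx": 0, "ry": 0, "rz": 0, "dx": 31, "dy": 9, "dz": 0, "gripper": 0.8},
    {"rx": 0, "ry": 0, "rz": 0, "dx": 31, "dy": 9, "dz": 0, "gripper": 0.8},
    {"rx": 0, "ry": 0, "rz": 0, "dx": 0, "dy": 0, "dz": 0, "gripper": 0.8},
    {"rx": 0, "ry": 0, "rz": 0, "dx": 0, "dy": 0, "dz": 0, "gripper": 0.8},
    {"rx": 0, "ry": 0, "rz": 0, "dx": 0, "dy": 0, "dz": 0, "gripper": 0.8},
  ],
)

```text
clock: 12.85
tcp_pos: [0.5615, 0.0683, 0.2996]
orientation: [1.156, 2.92, -0.0]
contact_force: [-0.3, -1.0, -0.4]
grip_width: 0.077
gripper_force: 0.0
```

```bash
python3 go.py
python3 - <<'E'
from h import *
c=cam("wrist");np.savez('wc.npz',*c)
cv2.imwrite('pics/w4.png',cv2.resize(r.grab_frame('wrist'),(800,600)))
E
```

```text
t 12.85 tcp [0.5615 0.0683 0.2996] yaw 46.8 tilt [ 0.001 -0.    -1.   ] F [-0.3 -1.  -0.4] w 0.07703701802652525 q [-0.61  0.27  0.46  1.79 -0.13  1.11  0.71]
```

View pics/w4.png

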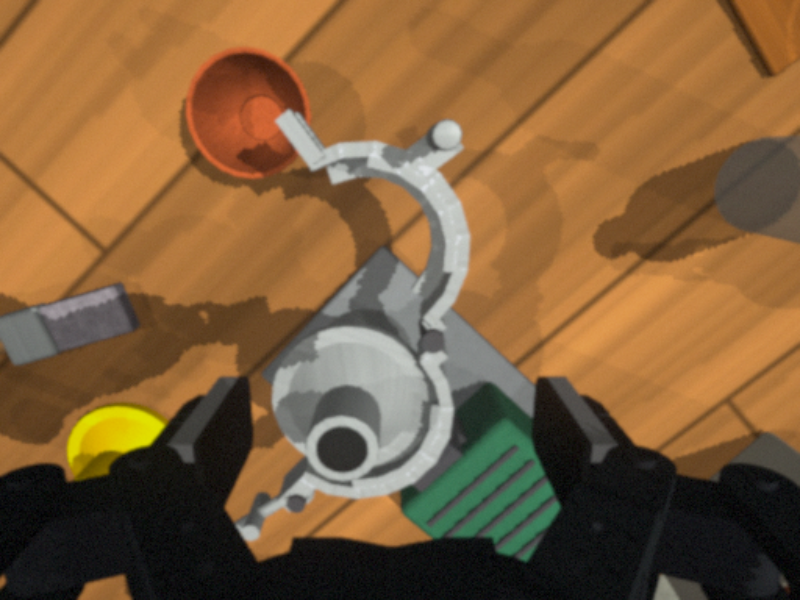

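The head stands on the barrel against the ring (mouth at (342,447)). The jaw post top is at (447,134), the hinge at (432,342) and the latch pin at (297,502).

Run:
```python
from fit import *
d=np.load('wc.npz');K,rv,t=[d[k] for k in d.files]
w=[("hinge",.117,432,342),("lpiv",.114,297,502),("jpost",.165,447,134)]
tp=[("seat",.1,242,271),("hinge",.117,157,270),("lpiv",.114,335,248),("jpost",.165,46,364),("lpost",.165,432,249)]
P=lambda X:cv2.projectPoints(np.array(X,float),rv,t,K,None)[0].reshape(-1,2)
uw=np.array([[u/1.5625,v/1.5625] for *_,u,v in w]);ut=np.array([[205+u/4,95+v/4] for *_,u,v in tp])
def f(p):
    m=model(p);return np.r_[.55*(P([[*m[n],z] for n,z,*_ in w])-uw).ravel(),(proj("top",[[*m[n],z] for n,z,*_ in tp])-ut).ravel()]
s=least_squares(f,[.618,-.01,.1,1.7,1.3]);print(s.x.round(4),s.fun.round(2))
np.save("p.npy",s.x)
for k,v in model(s.x).items():print(k,v.round(4))
def wb(uv,z):
    R=cv2.Rodrigues(rv)[0];C=-R.T@t.reshape(3);q=R.T@np.linalg.inv(K)@np.r_[np.array(uv)/1.5625,1];return C+q*(z-C[2])/q[2]
h=wb([342,447],.166);print("head",h,"in ext",rot(s.x[2]).T@(h[:2]-s.x[:2]))
# jaw push waypoints: tcp with post d mm ahead along tangent
H=model(s.x)["hinge"]
for j in [s.x[3],1.5,1.25,1,.75,.5,.25,.1,0]:
    q=s.x.copy();q[3]=j;pp=model(q)["jpost"];v=pp-H;tg=np.array([-v[1],v[0]])/np.hypot(*v);print(round(j,2),pp.round(4),tg.round(3),np.degrees(np.arctan2(tg[1],tg[0])).round(1))
```

```text
[ 0.6142 -0.0124  0.0685  1.7644  1.3276] [-0.4  -0.67  0.03 -0.84 -0.28  0.11 -0.   -0.37  0.11 -0.45 -0.29 -0.7
  0.13 -1.05  0.53  0.1 ]
seat [ 0.6142 -0.0124]
hinge [0.6095 0.0554]
lpiv [ 0.6332 -0.0853]
jpost [0.525  0.1366]
lpost [ 0.6202 -0.1591]
jear [0.4686 0.0732]
head [ 0.60649647 -0.01041312  0.166     ] in ext [-0.00754262  0.00251543]
1.76 [0.525  0.1366] [-0.693 -0.721] -133.8
1.5 [0.5067 0.1117] [-0.48  -0.877] -118.7
1.25 [0.496  0.0845] [-0.248 -0.969] -104.4
1 [0.4923 0.0555] [-0.001 -1.   ] -90.0
0.75 [0.496  0.0265] [ 0.247 -0.969] -75.7
0.5 [ 0.5066 -0.0007] [ 0.479 -0.878] -61.4
0.25 [ 0.5237 -0.0244] [ 0.681 -0.732] -47.1
0.1 [ 0.5366 -0.0363] [ 0.783 -0.622] -38.5
0 [ 0.5461 -0.0431] [ 0.841 -0.541] -32.7
```

Request:
step_arm(
  moves=[
    {"rx": 0, "ry": 0, "rz": 0, "dx": 37, "dy": 12, "dz": 0, "gripper": -0.25},
    {"rx": 0, "ry": 0, "rz": 0, "dx": 37, "dy": 12, "dz": 20, "gripper": -0.25},
    {"rx": 0, "ry": 0, "rz": 0, "dx": 0, "dy": 0, "dz": 40, "gripper": -0.25},
    {"rx": 0, "ry": 0, "rz": 0, "dx": 0, "dy": 0, "dz": 30, "gripper": -0.25},
    {"rx": 0, "ry": 0, "rz": 0, "dx": 0, "dy": 0, "dz": 0, "gripper": -0.25},
    {"rx": 0, "ry": 0, "rz": 0, "dx": 0, "dy": 0, "dz": 0, "gripper": -0.25},
  ],
)

```text
clock: 13.65
tcp_pos: [0.5244, 0.1374, 0.2104]
orientation: [1.155, 2.92, 0.001]
contact_force: [-0.3, 1.3, -0.1]
grip_width: 0.032
gripper_force: 0.0
```

```bash
python3 go.py .525 .1366 .150
python3 - <<'E'
from h import *
print(proj("wrist",[[.525,.1366,.165]])*1.5625)
cv2.imwrite('pics/w5.png',cv2.resize(r.grab_frame('wrist'),(800,600)))
E
```

```text
t 13.65 tcp [0.5244 0.1374 0.2104] yaw 46.85 tilt [ 0.001  0.    -1.   ] F [-0.3  1.3 -0.1] w 0.03203286124363103 q [-0.7   0.32  0.4   1.94 -0.16  0.91  0.6 ]
tool delta [-0.9 -0.2 60.4]
[[391.1603412  360.30162498]]
```

View pics/w5.png

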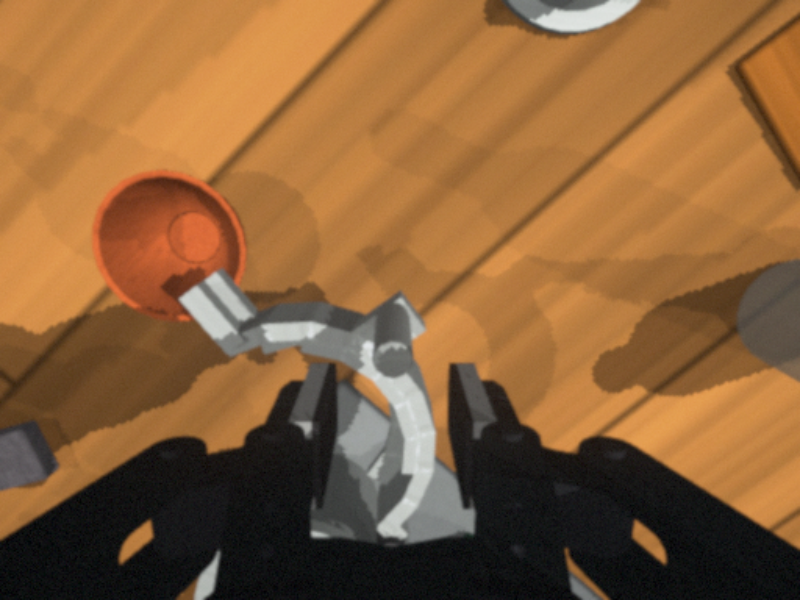

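The jaw post top is at (393,358), centred between the pads and within 2 px of the prediction. I descend and swing the jaw.

Request:
step_arm(
  moves=[
    {"rx": 0, "ry": 0, "rz": 0, "dx": -1, "dy": 0, "dz": 30, "gripper": -0.25},
    {"rx": 0, "ry": 0, "rz": 0, "dx": 0, "dy": 0, "dz": 28, "gripper": -0.25},
    {"rx": 0, "ry": 0, "rz": 0, "dx": 0, "dy": 0, "dz": 0, "gripper": -0.25},
    {"rx": 0, "ry": 0, "rz": -5, "dx": -0.45, "dy": -10.2, "dz": 0, "gripper": -0.25},
    {"rx": 0, "ry": 0, "rz": -5, "dx": -0.45, "dy": -10.2, "dz": 0, "gripper": -0.25},
    {"rx": 0, "ry": 0, "rz": -5, "dx": -0.45, "dy": -10.2, "dz": 0, "gripper": -0.25},
    {"rx": 0, "ry": 0, "rz": -5, "dx": -0.45, "dy": -10.2, "dz": 0, "gripper": -0.25},
    {"rx": 0, "ry": 0, "rz": -5, "dx": -0.45, "dy": -10.2, "dz": 0, "gripper": -0.25},
    {"rx": 0, "ry": 0, "rz": -5, "dx": -0.45, "dy": -10.2, "dz": 0, "gripper": -0.25},
    {"rx": 0, "ry": 0, "rz": -5, "dx": -0.45, "dy": -10.2, "dz": 0, "gripper": -0.25},
    {"rx": 0, "ry": 0, "rz": -5, "dx": -0.45, "dy": -10.2, "dz": 0, "gripper": -0.25},
    {"rx": 0, "ry": 0, "rz": 0, "dx": 0, "dy": 0, "dz": 0, "gripper": -0.25},
  ],
)

```text
clock: 15.2
tcp_pos: [0.494, 0.0627, 0.1532]
orientation: [0.089, 3.137, 0.001]
contact_force: [0.0, 1.3, 0.9]
grip_width: 0.0321
gripper_force: 0.0
```

```bash
cat > jaw.py <<'E'
from fit import *
p=np.load("p.npy");o=r.get_obs();x=np.array(o["tcp_pos"]);m=model(p);H=m["hinge"]
R=cv2.Rodrigues(np.array(o["orientation"],float))[0]
q=p.copy();q[3]=0;s=model(q)["jpost"]-H;v=x[:2]-H
print("t",o["clock"],"tcp",x.round(4),"radius",np.hypot(*v).round(4),"angle to shut",np.degrees(np.arctan2(v[0]*s[1]-v[1]*s[0],v@s)).round(2),"yaw",np.degrees(np.arctan2(R[1,1],R[0,1])).round(1),"F tool",(R.T@np.array(o["contact_force"])).round(1),"q",np.round(o["joints"],2))
E
python3 jaw.py
```

```text
t 15.2 tcp [0.494  0.0627 0.1532] radius 0.1158 angle to shut 60.86 yaw 86.8 F tool [ 0.1  1.3 -0.9] q [-0.45  0.32  0.23  2.08 -0.11  0.75  1.37]
```

Request:
step_arm(
  moves=[
    {"rx": 0, "ry": 0, "rz": -5, "dx": -0.45, "dy": -10.2, "dz": 0, "gripper": -0.25},
    {"rx": 0, "ry": 0, "rz": -5, "dx": -0.45, "dy": -10.2, "dz": 0, "gripper": -0.25},
    {"rx": 0, "ry": 0, "rz": -5, "dx": -0.45, "dy": -10.2, "dz": 0, "gripper": -0.25},
    {"rx": 0, "ry": 0, "rz": -5, "dx": -0.45, "dy": -10.2, "dz": 0, "gripper": -0.25},
    {"rx": 0, "ry": 0, "rz": -5, "dx": -0.45, "dy": -10.2, "dz": 0, "gripper": -0.25},
    {"rx": 0, "ry": 0, "rz": -5, "dx": -0.45, "dy": -10.2, "dz": 0, "gripper": -0.25},
    {"rx": 0, "ry": 0, "rz": -5, "dx": -0.45, "dy": -10.2, "dz": 0, "gripper": -0.25},
    {"rx": 0, "ry": 0, "rz": -5, "dx": -0.45, "dy": -10.2, "dz": 0, "gripper": -0.25},
    {"rx": 0, "ry": 0, "rz": -5, "dx": -0.45, "dy": -10.2, "dz": 0, "gripper": -0.25},
    {"rx": 0, "ry": 0, "rz": -5, "dx": -0.45, "dy": -10.2, "dz": 0, "gripper": -0.25},
    {"rx": 0, "ry": 0, "rz": 0, "dx": 0, "dy": 0, "dz": 0, "gripper": -0.25},
  ],
)

```text
clock: 16.58
tcp_pos: [0.5309, -0.0287, 0.1523]
orientation: [-1.245, 2.882, -0.002]
contact_force: [0.4, -0.5, -0.8]
grip_width: 0.0319
gripper_force: 0.0
```

```bash
python3 jaw.py
```

```text
t 16.575 tcp [ 0.5309 -0.0287  0.1523] radius 0.1151 angle to shut 10.32 yaw 136.7 F tool [ 0.1 -0.7  0.8] q [-0.12  0.37  0.08  2.   -0.04  0.78  2.36]
```

Request:
step_arm(
  moves=[
    {"rx": 0, "ry": 0, "rz": -3, "dx": -0.2, "dy": -6, "dz": 0, "gripper": -0.25},
    {"rx": 0, "ry": 0, "rz": -3, "dx": -0.2, "dy": -6, "dz": 0, "gripper": -0.25},
    {"rx": 0, "ry": 0, "rz": -3, "dx": -0.2, "dy": -6, "dz": 0, "gripper": -0.25},
    {"rx": 0, "ry": 0, "rz": -3, "dx": -0.2, "dy": -6, "dz": 0, "gripper": -0.25},
    {"rx": 0, "ry": 0, "rz": 0, "dx": 0, "dy": 0, "dz": 0, "gripper": -0.25},
    {"rx": 0, "ry": 0, "rz": 0, "dx": 0, "dy": 0, "dz": 0, "gripper": -0.25},
  ],
)

```text
clock: 17.32
tcp_pos: [0.549, -0.0424, 0.1516]
orientation: [-1.542, 2.736, -0.001]
contact_force: [-0.6, 0.4, -0.0]
grip_width: 0.0319
gripper_force: 0.0
```

```bash
python3 jaw.py
```

```text
t 17.325 tcp [ 0.549  -0.0424  0.1516] radius 0.1151 angle to shut -1.02 yaw 148.8 F tool [0.  0.7 0. ] q [-0.06  0.4   0.03  1.95 -0.02  0.79  2.58]
```

Request:
step_arm(
  moves=[
    {"rx": 0, "ry": 0, "rz": -2, "dx": 0, "dy": -3, "dz": 0, "gripper": -0.25},
    {"rx": 0, "ry": 0, "rz": -1, "dx": 0, "dy": -3, "dz": 0, "gripper": -0.25},
    {"rx": 0, "ry": 0, "rz": 0, "dx": 0, "dy": -2, "dz": 0, "gripper": -0.25},
    {"rx": 0, "ry": 0, "rz": 0, "dx": 0, "dy": 0, "dz": 0, "gripper": -0.25},
    {"rx": 0, "ry": 0, "rz": 0, "dx": 0, "dy": 0, "dz": 0, "gripper": -0.25},
  ],
)

```text
clock: 17.95
tcp_pos: [0.5537, -0.0451, 0.151]
orientation: [1.616, -2.69, -0.007]
contact_force: [-8.9, 4.8, 8.1]
grip_width: 0.0322
gripper_force: 5.4
```

```bash
python3 jaw.py
```

```text
t 17.95 tcp [ 0.5537 -0.0451  0.151 ] radius 0.115 angle to shut -3.69 yaw 152.0 F tool [-0.1 10.2 -8.1] q [-0.05  0.41  0.02  1.93 -0.01  0.81  2.63]
```

Request:
step_arm(
  moves=[
    {"rx": 0, "ry": 0, "rz": 0, "dx": 0, "dy": -2, "dz": 0, "gripper": -0.25},
    {"rx": 0, "ry": 0, "rz": 0, "dx": 0, "dy": -2, "dz": 0, "gripper": -0.25},
    {"rx": 0, "ry": 0, "rz": 0, "dx": 0, "dy": 0, "dz": 0, "gripper": -0.25},
    {"rx": 0, "ry": 0, "rz": 0, "dx": 0, "dy": 0, "dz": 0, "gripper": -0.25},
  ],
)

```text
clock: 18.45
tcp_pos: [0.5539, -0.0452, 0.1508]
orientation: [1.615, -2.685, -0.015]
contact_force: [-20.4, 9.2, 18.6]
grip_width: 0.0321
gripper_force: 11.4
```

```bash
python3 jaw.py
```

```text
t 18.45 tcp [ 0.5539 -0.0452  0.1508] radius 0.115 angle to shut -3.82 yaw 152.0 F tool [  1.4  22.6 -18.3] q [-0.04  0.41  0.02  1.93 -0.02  0.81  2.64]
```

Request:
step_arm(
  moves=[
    {"rx": 0, "ry": 0, "rz": 0, "dx": 0, "dy": 6, "dz": 0, "gripper": -0.25},
    {"rx": 0, "ry": 0, "rz": 0, "dx": 0, "dy": 7, "dz": 0, "gripper": -0.25},
    {"rx": 0, "ry": 0, "rz": 0, "dx": 0, "dy": 0, "dz": 0, "gripper": -0.25},
    {"rx": 0, "ry": 0, "rz": 0, "dx": 0, "dy": 0, "dz": -20, "gripper": -0.25},
    {"rx": 0, "ry": 0, "rz": 0, "dx": 0, "dy": 0, "dz": -40, "gripper": -0.25},
    {"rx": 0, "ry": 0, "rz": 6, "dx": 0, "dy": 0, "dz": -40, "gripper": -0.25},
    {"rx": 0, "ry": 0, "rz": 6, "dx": 0, "dy": 0, "dz": 0, "gripper": -0.25},
    {"rx": 0, "ry": 0, "rz": 0, "dx": 0, "dy": 0, "dz": 0, "gripper": -0.25},
  ],
)

```text
clock: 19.45
tcp_pos: [0.5484, -0.0428, 0.2517]
orientation: [-1.326, 2.847, -0.001]
contact_force: [0.2, 0.3, 0.9]
grip_width: 0.0323
gripper_force: 0.0
```

```bash
python3 go.py .6202 -.1591 .215; python3 jaw.py
```

```text
t 19.45 tcp [ 0.5484 -0.0428  0.2517] yaw 139.94 tilt [ 0.001 -0.    -1.   ] F [0.2 0.3 0.9] w 0.032349240255654346 q [-0.09  0.27  0.07  1.86 -0.02  1.01  2.43]
tool delta [  42.8 -129.7   36.8]
t 19.45 tcp [ 0.5484 -0.0428  0.2517] radius 0.1157 angle to shut -0.87 yaw 139.9 F tool [-0.3  0.1 -0.9] q [-0.09  0.27  0.07  1.86 -0.02  1.01  2.43]
```

Request:
step_arm(
  moves=[
    {"rx": 0, "ry": 0, "rz": 0, "dx": 14, "dy": -43, "dz": 0, "gripper": -0.25},
    {"rx": 0, "ry": 0, "rz": 0, "dx": 14, "dy": -43, "dz": 10, "gripper": -0.25},
    {"rx": 0, "ry": 0, "rz": 0, "dx": 15, "dy": -44, "dz": 27, "gripper": -0.25},
    {"rx": 0, "ry": 0, "rz": 0, "dx": 0, "dy": 0, "dz": 0, "gripper": -0.25},
    {"rx": 0, "ry": 0, "rz": 0, "dx": 0, "dy": 0, "dz": 0, "gripper": -0.25},
  ],
)

```text
clock: 20.08
tcp_pos: [0.6194, -0.1586, 0.2134]
orientation: [1.327, -2.846, -0.002]
contact_force: [0.1, 0.9, -0.4]
grip_width: 0.0319
gripper_force: 0.0
```

```bash
python3 go.py .6202 -.1591 .15
python3 - <<'E'
from fit import *
b=r.grab_frame("scene");t=r.grab_frame("top");w=r.grab_frame("wrist")
p=np.load("p.npy");p[3]=0;m=model(p)
print("wrist lpost pred",proj("wrist",[[*m["lpost"],.165]]))
def cr(im,n,W=100,H=75):
    u,v=proj(n,[[.60,-.05,.13]])[0].astype(int);print(n,u-W//2,v-H//2,"jpost shut pred",(proj(n,[[*m["jpost"],.165]])-[u-W//2,v-H//2])*4)
    return cv2.resize(im[v-H//2:v-H//2+H,u-W//2:u-W//2+W],(400,300),interpolation=cv2.INTER_CUBIC)
im=np.zeros((600,800,3),np.uint8);im[:300,:400]=cr(b,"scene");im[:300,400:]=cr(t,"top");im[300:,:400]=cv2.resize(w,(400,300))
cv2.imwrite("pics/comp.png",im)
E
```

```text
t 20.075 tcp [ 0.6194 -0.1586  0.2134] yaw 139.99 tilt [-0.002  0.001 -1.   ] F [ 0.1  0.9 -0.4] w 0.031908745240091636 q [ 0.07  0.46  0.11  1.69 -0.06  1.    2.65]
tool delta [-0.2 -1.  63.4]
wrist lpost pred [[250.46227599 225.84710268]]
scene 208 178 jpost shut pred [[184.64336965  72.60692827]]
top 227 128 jpost shut pred [[194.14403169 207.35561828]]
```

View pics/comp.png

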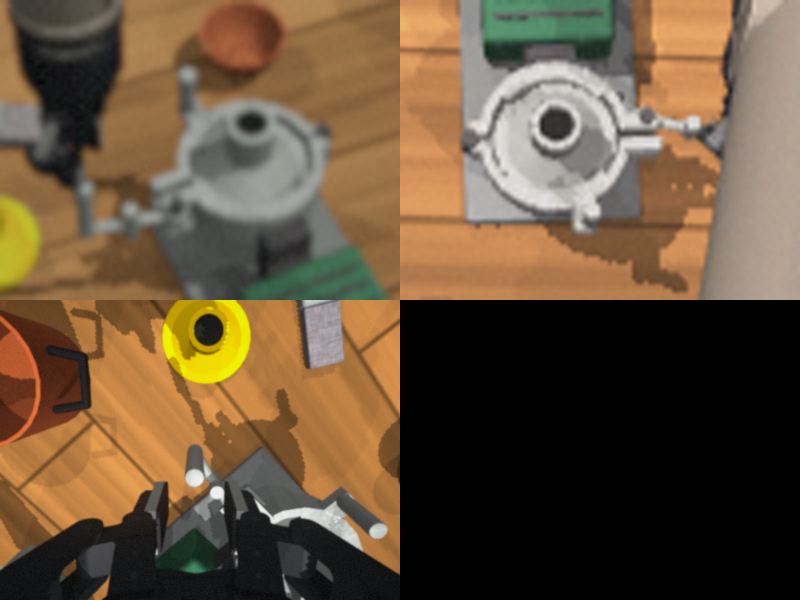

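The top crop shows the jaw closed around the head, which is centred in the ring (mouth at (556,124), ears meeting at (640,140)). In the wrist crop the latch post top at (195,478) sits midway between the pads. I plan the latch arc now.

Run:
```python
from fit import *
p=np.load("p.npy");A=np.linspace(p[4],0,14);Y=np.linspace(140,94,14)
P=[]
for a in A:
    q=p.copy();q[4]=a;P.append(model(q)["lpost"])
for i in range(13):
    y=np.radians(Y[i]);ty=np.array([np.cos(y),np.sin(y)]);tx=np.array([-ty[1],ty[0]]);d=(P[i+1]-P[i])*1e3;print(i,(d@tx).round(1),(d@ty).round(1))
print(P[-1])
```

```text
0 3.5 6.8
1 3.2 7.0
2 2.9 7.1
3 2.6 7.2
4 2.3 7.3
5 2.0 7.4
6 1.7 7.5
7 1.4 7.5
8 1.1 7.6
9 0.8 7.6
10 0.5 7.6
11 0.2 7.7
12 -0.1 7.7
[ 0.55840219 -0.09040838]
```

Request:
step_arm(
  moves=[
    {"rx": 0, "ry": 0, "rz": 0, "dx": 0, "dy": -1, "dz": 30, "gripper": -0.25},
    {"rx": 0, "ry": 0, "rz": 0, "dx": 0, "dy": 0, "dz": 25, "gripper": -0.25},
    {"rx": 0, "ry": 0, "rz": 0, "dx": 0, "dy": 0, "dz": 8, "gripper": -0.25},
    {"rx": 0, "ry": 0, "rz": 0, "dx": 0, "dy": 0, "dz": 0, "gripper": -0.48},
    {"rx": 0, "ry": 0, "rz": 0, "dx": 0, "dy": 0, "dz": 0, "gripper": -0.48},
  ],
)

```text
clock: 20.85
tcp_pos: [0.6213, -0.1596, 0.1527]
orientation: [-1.325, 2.846, -0.002]
contact_force: [-0.6, -0.3, -0.4]
grip_width: 0.0224
gripper_force: 0.0
```

```bash
python3 go.py .6202 -.1591 .15
```

```text
t 20.85 tcp [ 0.6213 -0.1596  0.1527] yaw 139.93 tilt [ 0.002 -0.    -1.   ] F [-0.6 -0.3 -0.4] w 0.022405074203793555 q [ 0.08  0.53  0.1   1.74 -0.07  0.88  2.65]
tool delta [0.3 1.2 2.7]
```

Request:
step_arm(
  moves=[
    {"rx": 0, "ry": 0, "rz": 3.5, "dx": 3.5, "dy": 6.8, "dz": 0, "gripper": -0.48},
    {"rx": 0, "ry": 0, "rz": 3.5, "dx": 3.2, "dy": 7, "dz": 0, "gripper": -0.48},
    {"rx": 0, "ry": 0, "rz": 3.5, "dx": 2.9, "dy": 7.1, "dz": 0, "gripper": -0.48},
    {"rx": 0, "ry": 0, "rz": 3.5, "dx": 2.6, "dy": 7.2, "dz": 0, "gripper": -0.48},
    {"rx": 0, "ry": 0, "rz": 3.5, "dx": 2.3, "dy": 7.3, "dz": 0, "gripper": -0.48},
    {"rx": 0, "ry": 0, "rz": 3.5, "dx": 2, "dy": 7.4, "dz": 0, "gripper": -0.48},
    {"rx": 0, "ry": 0, "rz": 3.5, "dx": 1.7, "dy": 7.5, "dz": 0, "gripper": -0.48},
    {"rx": 0, "ry": 0, "rz": 3.5, "dx": 1.4, "dy": 7.5, "dz": 0, "gripper": -0.48},
    {"rx": 0, "ry": 0, "rz": 3.5, "dx": 1.1, "dy": 7.6, "dz": 0, "gripper": -0.48},
    {"rx": 0, "ry": 0, "rz": 3.5, "dx": 0.8, "dy": 7.6, "dz": 0, "gripper": -0.48},
    {"rx": 0, "ry": 0, "rz": 3.5, "dx": 0.5, "dy": 7.6, "dz": 0, "gripper": -0.48},
    {"rx": 0, "ry": 0, "rz": 0, "dx": 0, "dy": 0, "dz": 0, "gripper": -0.48},
  ],
)

```text
clock: 22.35
tcp_pos: [0.5619, -0.1055, 0.1523]
orientation: [-0.314, 3.124, -0.0]
contact_force: [0.1, -0.1, 0.4]
grip_width: 0.0219
gripper_force: 0.0
```

```bash
python3 go.py .5584 -.0904 .15
```

```text
t 22.35 tcp [ 0.5619 -0.1055  0.1523] yaw 101.49 tilt [ 0.002  0.    -1.   ] F [ 0.1 -0.1  0.4] w 0.021899736466025076 q [-0.13  0.43  0.26  1.91 -0.15  0.81  1.99]
tool delta [ 0.4 15.5  2.3]
```

Request:
step_arm(
  moves=[
    {"rx": 0, "ry": 0, "rz": 3.5, "dx": 0.2, "dy": 7, "dz": 0, "gripper": -0.48},
    {"rx": 0, "ry": 0, "rz": 3.5, "dx": 0, "dy": 6, "dz": 0, "gripper": -0.48},
    {"rx": 0, "ry": 0, "rz": 0, "dx": 0, "dy": 3, "dz": 0, "gripper": -0.48},
    {"rx": 0, "ry": 0, "rz": 0, "dx": 0, "dy": 2, "dz": 0, "gripper": -0.48},
    {"rx": 0, "ry": 0, "rz": 0, "dx": 0, "dy": 0, "dz": 0, "gripper": -0.48},
  ],
)

```text
clock: 22.98
tcp_pos: [0.5589, -0.0881, 0.1515]
orientation: [-0.123, 3.138, 0.0]
contact_force: [-0.2, -0.1, 0.3]
grip_width: 0.0225
gripper_force: 0.3
```

```bash
python3 go.py .5584 -.0904 .15
```

```text
t 22.975 tcp [ 0.5589 -0.0881  0.1515] yaw 94.47 tilt [ 0.001  0.    -1.   ] F [-0.2 -0.1  0.3] w 0.02245162775566895 q [-0.18  0.43  0.29  1.93 -0.16  0.81  1.85]
tool delta [ 0.7 -2.3  1.5]
```

Request:
step_arm(
  moves=[
    {"rx": 0, "ry": 0, "rz": 0, "dx": 0, "dy": 2, "dz": 0, "gripper": -0.48},
    {"rx": 0, "ry": 0, "rz": 0, "dx": 0, "dy": 2, "dz": 0, "gripper": -0.48},
    {"rx": 0, "ry": 0, "rz": 0, "dx": 0, "dy": 0, "dz": 0, "gripper": -0.48},
    {"rx": 0, "ry": 0, "rz": 0, "dx": 0, "dy": 0, "dz": 0, "gripper": -0.48},
  ],
)

```text
clock: 23.48
tcp_pos: [0.5584, -0.0844, 0.1514]
orientation: [-0.121, 3.139, -0.0]
contact_force: [0.1, -3.7, 0.7]
grip_width: 0.0222
gripper_force: 1.4
```

```bash
python3 go.py .5584 -.0904 .15
```

```text
t 23.475 tcp [ 0.5584 -0.0844  0.1514] yaw 94.4 tilt [ 0. -0. -1.] F [ 0.1 -3.7  0.7] w 0.022178134864793645 q [-0.19  0.43  0.29  1.93 -0.16  0.8   1.84]
tool delta [ 0.4 -6.   1.4]
```

Request:
step_arm(
  moves=[
    {"rx": 0, "ry": 0, "rz": 0, "dx": 0, "dy": 2, "dz": 0, "gripper": -0.48},
    {"rx": 0, "ry": 0, "rz": 0, "dx": 0, "dy": 2, "dz": 0, "gripper": -0.48},
    {"rx": 0, "ry": 0, "rz": 0, "dx": 0, "dy": 1, "dz": 0, "gripper": -0.48},
    {"rx": 0, "ry": 0, "rz": 0, "dx": 0, "dy": 0, "dz": 0, "gripper": -0.48},
    {"rx": 0, "ry": 0, "rz": 0, "dx": 0, "dy": 0, "dz": 0, "gripper": -0.48},
  ],
)

```text
clock: 24.1
tcp_pos: [0.5583, -0.0839, 0.1514]
orientation: [-0.115, 3.138, -0.008]
contact_force: [3.1, -13.7, -3.0]
grip_width: 0.0226
gripper_force: 7.0
```

```bash
python3 go.py .5584 -.0904 .15
```

```text
t 24.1 tcp [ 0.5583 -0.0839  0.1514] yaw 94.21 tilt [ 0.002 -0.005 -1.   ] F [  3.1 -13.7  -3. ] w 0.02258746106192143 q [-0.19  0.43  0.29  1.93 -0.16  0.8   1.83]
tool delta [ 0.4 -6.5  1.4]
```

Request:
step_arm(
  moves=[
    {"rx": 0, "ry": 0, "rz": 0, "dx": 0, "dy": -5, "dz": 0, "gripper": -0.48},
    {"rx": 0, "ry": 0, "rz": 0, "dx": 0, "dy": -5, "dz": 0, "gripper": -0.4},
    {"rx": 0, "ry": 0, "rz": 0, "dx": 0, "dy": 0, "dz": 0, "gripper": -0.4},
    {"rx": 0, "ry": 0, "rz": 0, "dx": 0, "dy": 0, "dz": -20, "gripper": -0.4},
    {"rx": 0, "ry": 0, "rz": 0, "dx": 0, "dy": 0, "dz": -40, "gripper": -0.4},
    {"rx": 0, "ry": 0, "rz": 0, "dx": 0, "dy": 0, "dz": -40, "gripper": -0.4},
    {"rx": 0, "ry": 0, "rz": 0, "dx": 0, "dy": 0, "dz": -40, "gripper": -0.4},
    {"rx": 0, "ry": 0, "rz": 0, "dx": 16, "dy": -45, "dz": 0, "gripper": -0.4},
    {"rx": 0, "ry": 0, "rz": 0, "dx": 16, "dy": -45, "dz": 0, "gripper": -0.4},
    {"rx": 0, "ry": 0, "rz": 0, "dx": 16, "dy": -45, "dz": 0, "gripper": -0.4},
    {"rx": 0, "ry": 0, "rz": 0, "dx": 16, "dy": -45, "dz": 0, "gripper": -0.4},
    {"rx": 0, "ry": 0, "rz": 0, "dx": 10, "dy": -45, "dz": 0, "gripper": -0.4},
    {"rx": 0, "ry": 0, "rz": 0, "dx": 0, "dy": 0, "dz": 0, "gripper": -0.4},
    {"rx": 0, "ry": 0, "rz": 0, "dx": 0, "dy": 0, "dz": 0, "gripper": -0.4},
  ],
)

```text
clock: 25.85
tcp_pos: [0.5026, -0.3179, 0.291]
orientation: [0.122, -3.139, -0.002]
contact_force: [-0.1, 0.6, 0.1]
grip_width: 0.026
gripper_force: 0.0
```

```bash
python3 go.py
python3 - <<'E'
from fit import *
b=r.grab_frame("top");a=cv2.imread("pics/top0.png");p0=np.load("p.npy")
g=cv2.cvtColor(b,cv2.COLOR_BGR2GRAY).astype(np.float32);g0=cv2.cvtColor(a,cv2.COLOR_BGR2GRAY).astype(np.float32)
def tmpl(n):
    u,v=proj("top",[[*model(p0)[n],.165]])[0].round().astype(int);return proj("top",[[*model(p0)[n],.165]])[0]
# steel = bright & low saturation; blob of new steel pixels near each post's shut place
hsv=cv2.cvtColor(b,cv2.COLOR_BGR2HSV);st=(hsv[...,1]<50)&(hsv[...,2]>140)
q=p0.copy();q[3]=q[4]=0;m=model(q)
for n in("jpost","lpost"):
    u,v=proj("top",[[*m[n],.165]])[0];print(n,"pred shut px",u.round(1),v.round(1))
    x0,y0=int(round(u))-6,int(round(v))-6
    for row in range(13):print("".join("#" if st[y0+row,x0+c] else "." for c in range(13)))
for l in(0,.1,.2):
    q[4]=l;print(l,proj("top",[[*model(q)["lpost"],.165]]))
for j in(0,.05):
    q[3]=j;print(j,proj("top",[[*model(q)["jpost"],.165]]))
E
```

```text
t 25.85 tcp [ 0.5026 -0.3179  0.291 ] yaw 94.47 tilt [-0.     0.001 -1.   ] F [-0.1  0.6  0.1] w 0.025991290784512334 q [ 0.12  0.33  0.44  1.73 -0.15  1.11  2.25]
jpost pred shut px 275.5 179.8
##########...
#########....
########.....
######.......
######.......
#######......
#######......
#######......
###.##.......
##...........
###..........
.###.........
.............
lpost pred shut px 291.0 176.4
...##........
...##........
..###........
...##........
...##........
...####......
...#####.....
...#####.....
....####.....
.............
.............
.............
.............
0 [[291.00116763 176.35131257]]
0.1 [[293.42689019 176.13750951]]
0.2 [[295.81466981 175.68622027]]
0 [[275.53600792 179.83890457]]
0.05 [[274.42870618 181.36470549]]
```

Run:
```python
from fit import *
b=r.grab_frame("top");g=cv2.cvtColor(b,cv2.COLOR_BGR2GRAY);p=np.load("p.npy")
u,v=proj("top",[[p[0],p[1],.166]])[0];print("pred",u,v)
x0,y0=int(u)-8,int(v)-8;s=g[y0:y0+17,x0:x0+17];m=(s<80).astype(np.uint8)
n,l,st,c=cv2.connectedComponentsWithStats(m);k=1+st[1:,4].argmax();uv=c[k]+[x0,y0];print(uv,st[k])
h=back("top",uv,.166)[0];print("head in ext mm",rot(p[2]).T@(h[:2]-p[:2])*1e3)
d=(l==k);print("\n".join("".join("#" if t else "." for t in row) for row in d))
hsv=cv2.cvtColor(b,cv2.COLOR_BGR2HSV);st2=(hsv[...,1]<60)&(hsv[...,2]>90)
```

```text
pred 266.0771393583212 157.79015344329588
[265.48979592 158.57142857] [ 4  6  8  8 49]
head in ext mm [-2.39363253  1.91952497]
.................
.................
.................
.................
.................
.................
......##.........
.....######......
....########.....
....########.....
....########.....
....########.....
.....######......
.......###.......
.................
.................
.................
```

```bash
python3 -c "
from bench import r
print(r.hand_in())"
```

```text
the job is handed in; nothing more can be done
None
```

I set the round die head on the barrel and released it, shut the jaw and then the latch, each pushed to a firm stop, and handed the job in at about 26 s; no verdict came back, and the last camera check put the head within about 3 mm of centre.

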